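# Pop the lid of the slide drum through its hidden notch

## Robot

A 7-joint arm with a two-finger parallel gripper is mounted at the origin on a cart in front of the work surface, level with it; the furniture and walls round the work are solid. World frame = base frame: x ahead of the robot, y to its left, z up, the work surface at z = 0. Lengths are in m, angles in rad, forces in N, time in s.
With the tool pointing down it reaches from about 0.4 to 0.85 m from the base axis. Payload 6.9 kg.
Tool frame: the origin (TCP) lies on the mounting face of the last link; the fingertips stand 173 mm ahead of it and the grasp point (between the pads) lies 155 mm ahead of it (robot.pinch_z is the distance from the TCP to the grasp point, in m); z points along the fingers, y is the line along which they close (so a half turn about z gives the same grasp; the last joint's range is limited). The gripper opens to 85 mm and grips with 20 to 120 N. Pads are 22 mm wide; open, the fingers measure 114 mm over their backs; the gripper's body (76 mm by 85 mm) begins 54 mm behind the grasp point. The pads swing forward as they close: fully open they stand 13 mm farther back than shut.
Start: joints at [1.331, 0.507, -0.238, 1.5, 0.126, 1.149, -0.155], TCP at [0.211, -0.588, 0.405] pointing down, gripper open.
Joint ranges: [-3.08, 3.08], [-0.24, 2.05], [-1.43, 1.35], [0, 2.5], [-1.52, 4.66], [0.17, 1.96], [-2.89, 2.89]. Speed limits (rad/s): [2.39, 2.39, 3.14, 3.14, 3.14, 3.14, 3.14].

## Interface

Orientations are given as [roll, pitch, yaw] about the fixed x, y, z axes, in that order (R = Rz(yaw) Ry(pitch) Rx(roll)).
In Python, from workcell import robot, optics gives the robot as it stands. Calls block until the motion is done:
- robot.move_ptp(position, orientation): joint-space move of the TCP to a pose.
- robot.move_l(position, speed=0.15, rot=None, threshold=None): straight line of the TCP; rot=None keeps the orientation; speed is the mean speed in m/s. With threshold (N) it stops when the force on the tool has changed by that much, and returns True; else False.
- robot.set_joints(angles): joint-space move.
- robot.grip(opening): finger opening in m; the grip force is fixed at half the most; returns when the fingers have stopped.
- robot.dwell(seconds).
- robot.inverse_kinematics(position, orientation): joint angles nearest the present ones, or None.
- optics.get_image(name): name is "side" or "top" or "wrist"; returns a dict with "image" (480x640x3 uint8, blue, green, red), "fovy" (degrees; the focal length in pixels is half the picture's height over the tangent of half this angle, whatever the lens; pixels are square), "cx", "cy" (the principal point, pixels), "R" (3x3) and "t" (3): a world point X has camera coordinates R X + t. Camera axes: x right, y down, z forward; pixel columns grow to the right and rows downward; lengths in m; the calibration is good to about 2 mm. A picture is of the moment at which its call begins. There is no depth.
A pose or a line that the arm cannot do raises robot.Unreachable and nothing moves.
- robot.finish_job(): hands the job in; it is judged then, once.
Trained networks look in a picture, given as the dict that the camera call returned (one of the last four; its "shot" number tells which), for a name from the list of things; names that differ only in an ending like _2 or _b are one class to them, and where a whole thing is asked for, a point or a joint stands for the part that bears it (a point fixed in the world has none). Each returns a list of dicts, best first, with "score" (0 to 1); they miss things now and then, are a little off and sometimes report something else, mostly with a low value. They report only what shows in the picture. A call takes as long as a camera call.
- optics.recognise(target, picture): "point" ([x, y, z] in m, in world coordinates, good to about 4 mm: the middle of the surface that is visible of it).
- optics.trace(target, picture): "mask" (480x640 bool, what is visible of it).
- optics.mark_of(target, picture): "point" ([x, y, z] in m, in world coordinates, good to about 4 mm: a listed point, or the origin of a listed thing).
Readings, each from a call of its own:
- robot.get_clock(): time.
- robot.get_joint_positions(): joint angles.
- robot.get_dq(): joint speeds.
- robot.get_tau(): joint torques, N m.
- robot.get_eef_pos(): TCP position.
- robot.get_eef_rot(): TCP orientation.
- robot.get_wrist_force(): force on the tool from outside, world axes, zero at the start.
- robot.get_torque(): the same for the moment, N m.
- robot.get_grip_width(): finger opening in m.
- robot.get_finger_force(): force on a finger pad.
Only numpy, scipy, OpenCV 4.12 (cv2) and the standard library are available. Lean on these libraries where they do the work, as an engineer would, in place of code of your own. Each camera call takes 0.05 s, during which the arm holds its last target. There are 200 camera calls.

## Task

Pop up the centre lid of the round drum on the desk. Its release lies under the flat grey rim and can be reached only through one notch somewhere round that rim: with the gripper closed, touch down lightly on top of the rim and run the fingertips round it until you find the notch, then press down inside the notch until the lid has come up all the way, and draw back. Pick nothing up, do not hit the drum hard, and leave the small things round it where they are.

Things in the scene. Friction and masses are not known exactly. Their poses are not given: they have to be found in the camera images.
- drum: Round white drum, fixed to the desk, 160 mm across, 58 mm high; origin: centre of its underside, z up. On top a flat grey cover rim surrounds a white hub wall (37 mm radius, 57 mm high) that holds the lid (31 mm radius). Closed fingertips stay on the rim and clear of the hub when centred about 60 mm from the axis. A tall microscope stands to its left rear, in the way of an arm that swings across.
- rim (a point): Point on the drum's axis, level with the top face of the rim, 58 mm above the desk. The rim is a rigid ring from 38 to 80 mm radius, 10 mm thick. One straight-sided notch 58 mm wide cuts through it radially from its inner to its outer edge, open at both; it lies at any angle round the axis, which no listed pose tells.
- release: Grey release ring under the whole rim, 39 to 79 mm radius; only its part in the notch can be touched, as the notch's floor, 11 mm below the rim's top (47 mm above the desk). Pressed with 6 to 10 N it sinks 6 mm straight down to a hard stop and stays where it is left. Origin on the drum's axis, at desk height (z 0) at the start; it sinks with the ring.
- lid (a joint): Height of the centre lid above its closed place: 0 closed, 0.015 m fully up. The release drives it: it rises 2.5 mm for each mm the ring sinks, and stays up. Closed, it lies just below the hub wall's top and cannot be gripped.
- petri_1: Bystander, loose, not to be moved: round flat clear dish with lid, 61 mm wide, 16 mm high, right of the drum. Origin at the centre of its underside.
- cup_stack: Bystander, loose, not to be moved: small stack of clear cups, 42 mm wide, 50 mm high, behind the drum to the right. Origin at the centre of its underside.
- swab_pack_1: Bystander, loose, not to be moved: flat sachet 85x30x6 mm, behind the drum. Origin at the centre of its underside.
- med_cup: Bystander, loose, not to be moved: small clear cup, 41 mm wide, 33 mm high, left of the drum. Origin at the centre of its underside.
- coverbox1: Bystander, loose, not to be moved: tiny clear box 26x27x17 mm, in front of the drum to the right. Origin at the centre of its underside.

How it is judged:
On the way, in this order (a step that is already met when the one before it is completed fails the run):
1. the closed fingers touch the rim of the drum while the lid is still down (contact force between the fingers and drum above 0.4 N and value of joint lid below 0.002 m), for 0.1 s.
2. the fingers press the release inside the notch and the lid comes up (contact force between the fingers and release above 0.5 N and value of joint lid above 0.0125 m), for 0.05 s.
At the end, for the whole second after the job is handed in: The lid stands at least 12.5 mm up (of 15), the release ring at least 4.5 mm down (of 6), and every bystander is within 15 mm of where it was (value of joint lid above 0.0125 m and height (world z) of release below -0.0045 m and distance of each of petri_1, cup_stack, swab_pack_1, med_cup, coverbox1 from where it was at the start of the episode below 0.015 m); the robot touches nothing.
It fails at once if a bystander is picked up or pushed more than 15 mm (distance of any of petri_1, cup_stack, swab_pack_1, med_cup, coverbox1 from where it was at the start of the episode above 0.015 m).
It fails at once if the drum is hit or pressed with more than 60 N (contact force between the fingers and drum above 60 N or contact force between the fingers and release above 60 N).
It also fails if it takes over 64 s, if anything falls off the work surface, if the arm or the gripper's body presses on something with over 40 N, if the wrist force passes 120 N, or if a joint passes its speed limit or range.

## Working session

There is one attempt and no reset: what is moved stays moved. The work goes in short steps, each a Python script; the robot and the scene stay as the last script left them, time stands still between calls to the robot, and variables do not carry over. Pictures are saved under pics/ and viewed, at most 10 in all, crops included, and the job is handed in when it is done.

```bash
mkdir -p pics; python3 - <<'E'
from workcell import robot, optics
import cv2
for n in("top","side"):
    p=optics.get_image(n); cv2.imwrite(f"pics/{n}0.png",p["image"])
    for t in("drum","rim","release","petri_1","cup_stack","swab_pack_1","med_cup","coverbox1"):
        r=optics.mark_of(t,p); print(n,t,[(x["score"],[round(float(v),3) for v in x["point"]]) for x in r[:2]])
print(robot.get_clock(),robot.get_eef_rot())
E
```

```text
top drum [(0.65, [0.491, -0.323, 0.004])]
top rim [(0.73, [0.464, -0.194, -0.001]), (0.58, [0.492, -0.32, 0.059])]
top release []
top petri_1 [(0.74, [0.484, -0.454, 0.004])]
top cup_stack [(0.85, [0.586, -0.435, -0.002])]
top swab_pack_1 [(0.8, [0.617, -0.306, -0.003]), (0.61, [0.585, -0.436, -0.004])]
top med_cup [(0.62, [0.466, -0.196, -0.003])]
top coverbox1 [(0.5, [0.386, -0.409, 0.001])]
side drum [(0.75, [0.485, -0.322, 0.002])]
side rim [(0.98, [0.49, -0.315, 0.06]), (0.74, [0.469, -0.19, 0.002])]
side release []
side petri_1 [(0.74, [0.486, -0.46, -0.004])]
side cup_stack [(0.66, [0.588, -0.436, 0.002])]
side swab_pack_1 [(0.56, [0.62, -0.302, -0.004])]
side med_cup [(0.61, [0.465, -0.195, -0.001])]
side coverbox1 [(0.59, [0.384, -0.412, 0.001]), (0.25, [0.622, -0.306, -0.001])]
0.9 [-3.14155885e+00 -4.03769797e-05  3.44767947e-01]
```

View pics/top0.png

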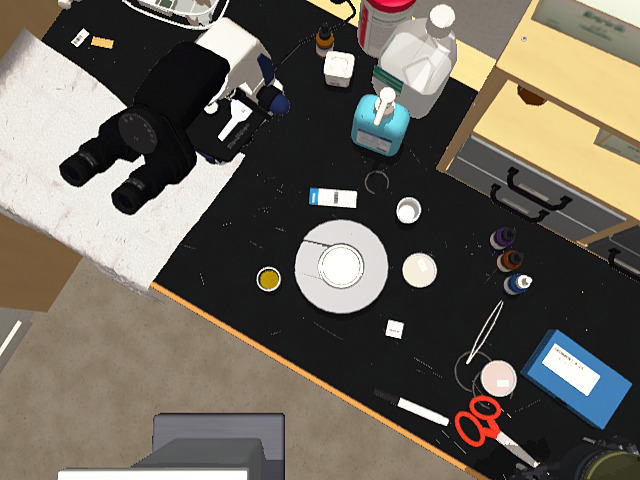

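View pics/side0.png

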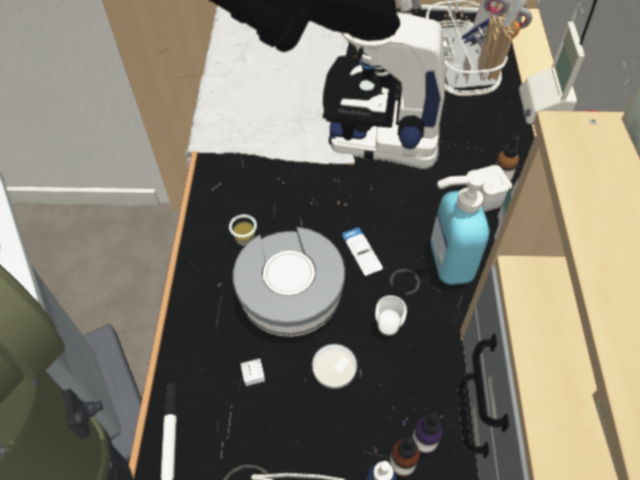

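The top view shows the drum centred at about (341,266), with a notch edge as a dark line from (303,241) to (337,246). The side view shows the notch edges near (263,250) and (300,240), so the notch faces +y and slightly to the rear. I'll fit its angle by overlaying candidates.

```bash
cat > h.py <<'E'
from workcell import robot, optics
import cv2, numpy as np
C=np.array([0.489,-0.320])
def proj(p,X):
    f=240/np.tan(np.radians(p["fovy"])/2); c=np.asarray(X)@np.array(p["R"]).T+p["t"]
    return f*c[:,:2]/c[:,2:]+[p["cx"],p["cy"]]
def unproj(p,uv,z):
    f=240/np.tan(np.radians(p["fovy"])/2); R=np.array(p["R"]); o=-R.T@p["t"]
    d=np.c_[(np.atleast_2d(uv)-[p["cx"],p["cy"]])/f,np.ones(len(np.atleast_2d(uv)))]@R
    return o+d*((z-o[2])/d[:,2])[:,None]
def notch(a,z,c=C):
    r=np.array([np.cos(a),np.sin(a)]); n=np.array([-r[1],r[0]])
    q=[c+n*s*.029+r*k for s,k in((-1,np.sqrt(.038**2-.029**2)),(-1,np.sqrt(.08**2-.029**2)),(1,np.sqrt(.08**2-.029**2)),(1,np.sqrt(.038**2-.029**2)))]
    return np.c_[np.array(q),np.full(4,z)]
E
python3 - <<'E'
from h import *
p=optics.get_image("side"); q=optics.get_image("top")
ci=lambda r,z:np.array([[*(C+r*np.array([np.cos(t),np.sin(t)])),z] for t in np.linspace(0,6.28,60)])
print("side pts->world z58",unproj(p,[(262,236),(265,260),(298,228),(302,252)],.058).round(3).tolist())
for n,P,(u,v) in(("side",p,(215,200)),("top",q,(281,206))):
    S=5 if n=="side" else 5
    w=140 if n=="side" else 120
    im=cv2.resize(P["image"][v:v+int(w*.8),u:u+w],None,fx=S/1.8,fy=S/1.8,interpolation=cv2.INTER_CUBIC)
    im2=im.copy()
    for X,c in((ci(.08,.058),(0,255,0)),(ci(.037,.057),(0,255,0)),(notch(np.radians(70),.058),(0,0,255))):
        cv2.polylines(im2,[((proj(P,X)-[u,v])*S/1.8).astype(int)],False,c,1)
    globals()[n]=np.vstack([im,im2])
h=max(side.shape[0],top.shape[0]);pad=lambda a:cv2.copyMakeBorder(a,0,h-a.shape[0],0,0,0)
cv2.imwrite("pics/ov.png",np.hstack([pad(side),pad(top)]))
E
```

```text
side pts->world z58 [[0.483, -0.243, 0.058], [0.469, -0.284, 0.058], [0.537, -0.256, 0.058], [0.523, -0.298, 0.058]]
```

View pics/ov.png

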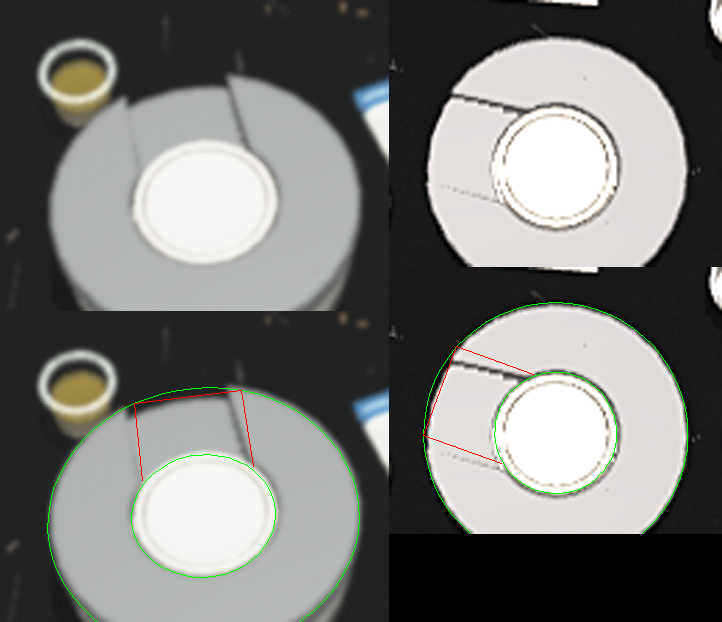

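The centre fits well and the notch sits at about 77°. Next: close the gripper, check IK, and go above the rim at 20°.

```bash
cat >> h.py <<'E'
yaw=np.radians(-13); O=[np.pi,0,yaw]
def P(deg,z,r=.060):
    a=np.radians(deg); return [C[0]+r*np.cos(a),C[1]+r*np.sin(a),z]
E
python3 - <<'E'
from h import *
robot.grip(0.0)
for y in(-13,77,167,-103): 
    q=robot.inverse_kinematics(P(20,.30),[np.pi,0,np.radians(y)]); print(y,None if q is None else np.round(q,2))
p0=robot.get_eef_pos(); print(p0)
try:
    robot.move_l([p0[0],p0[1],.405],speed=.2); robot.move_ptp(P(20,.30),O)
except robot.Unreachable as e: print("unreach",e)
print(robot.get_clock(),robot.get_eef_pos(),robot.get_eef_rot(),robot.get_grip_width(),robot.get_wrist_force(),np.round(robot.get_joint_positions(),2))
cv2.imwrite("pics/s1.png",optics.get_image("side")["image"])
E
```

```text
-13 [ 0.55  0.59 -0.14  1.65  0.1   0.91 -1.43]
77 [ 0.76  0.63 -0.49  1.65  0.35  0.96 -0.08]
167 [ 0.95  0.72 -0.86  1.64  0.61  1.07  1.25]
-103 [ 0.31  0.61  0.26  1.65 -0.19  0.91 -2.73]
[ 0.21122136 -0.58822579  0.40467558]
3.6833 [ 0.54473932 -0.30086352  0.30021881] [ 3.14057675e+00 -1.24613732e-04 -2.28466899e-01] -0.00012903954533272256 [-0.59783985 -0.82310226 -0.05346486] [ 0.55  0.59 -0.14  1.65  0.1   0.91 -1.43]
```

View pics/s1.png

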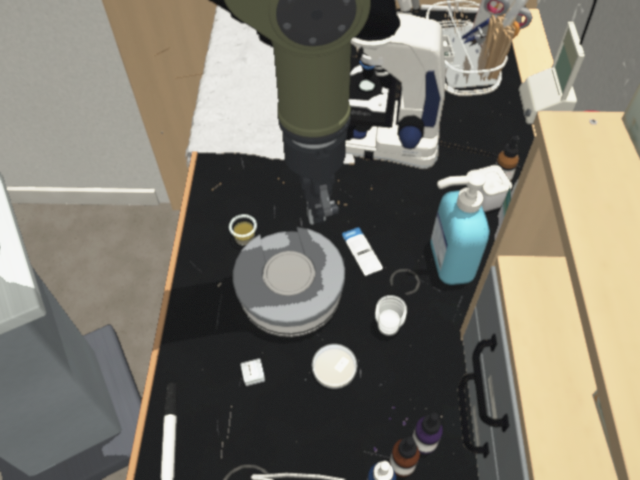

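The side view shows the arm clear of the microscope, with the closed fingertips at about (318,215) above the rim. Now touch down and slide.

```bash
python3 - <<'E'
from h import *
robot.move_l(P(20,.245),speed=.1)
f0=robot.get_wrist_force()
hit=robot.move_l(P(20,.222),speed=.015,threshold=3)
z=robot.get_eef_pos()[2]; print(hit,z,robot.get_wrist_force()-f0)
robot.dwell(.25); print(robot.get_wrist_force()-f0)
zc=z
for d in range(26,93,6):
    b=robot.move_l(P(d,zc),speed=.04)
    f=robot.get_wrist_force()-f0; e=robot.get_eef_pos()
    print(d,np.round(f,1),round(e[2],4))
    if f[2]>12: zc+=.0005
    elif f[2]<1.5 and d<42: zc-=.0004
    if d>60 and f[2]<.8 and d>=76: break
print(robot.get_clock())
E
```

```text
True 0.2315426686856928 [-0.34964455 -0.31077655  6.17027286]
[-1.32539607 -0.36498103  5.05091202]
26 [-1.8  2.1  4.3] 0.2315
32 [-1.7  1.9  3.6] 0.2315
38 [-0.9  1.1  3.1] 0.2315
44 [-0.8  0.7  3. ] 0.2315
50 [-1.1  0.7  2.6] 0.2315
56 [-1.5  0.8 -0.7] 0.2313
62 [-0.1 -0.2  0.4] 0.2315
68 [-0.6 -0.1 -0.1] 0.2316
74 [-1.1 -0.4 -0.4] 0.2316
80 [-0.4  0.6 -0.8] 0.2316
8.6917
```

The rim force vanished between 50° and 56°, so the tips are over the notch. Now press at 77°.

```bash
python3 - <<'E'
from h import *
robot.move_l(P(77,.2325),speed=.03); f0=robot.get_wrist_force()
hit=robot.move_l(P(77,.216),speed=.015,threshold=3); z=robot.get_eef_pos()[2]; print(hit,z,robot.get_wrist_force()-f0)
if z<.225:
    for t in np.arange(z-.001,.2105,-.0007):
        b=robot.move_l(P(77,t),speed=.01,threshold=22)
        f=robot.get_wrist_force()-f0; print(round(t,4),round(robot.get_eef_pos()[2],4),np.round(f,1),b)
        if f[2]>20: break
    robot.dwell(.2); print(robot.get_wrist_force()-f0)
p=optics.get_image("side"); cv2.imwrite("pics/s2.png",cv2.resize(p["image"][150:350,180:400],None,fx=3,fy=3)); print(robot.get_clock())
E
```

```text
True 0.2196562826420672 [1.27894937 0.42083326 2.43242607]
0.2187 0.2187 [-0.4  0.6  4. ] False
0.218 0.218 [-0.8  0.4  3.8] False
0.2173 0.2172 [0.9 0.1 3.5] False
0.2166 0.2165 [ 1.  -0.4  3.5] False
0.2159 0.2158 [ 0.5 -0.   4.1] False
0.2152 0.2151 [ 1.2 -0.3  3.8] False
0.2145 0.2145 [1.2 0.3 5.1] False
0.2138 0.2144 [-0.7  0.8 11.2] False
0.2131 0.2144 [-2.1  2.1 18. ] False
0.2124 0.2143 [-3.5  3.2 24.4] False
[-2.30569349  1.97828239 24.36433142]
12.5
```

View pics/s2.png

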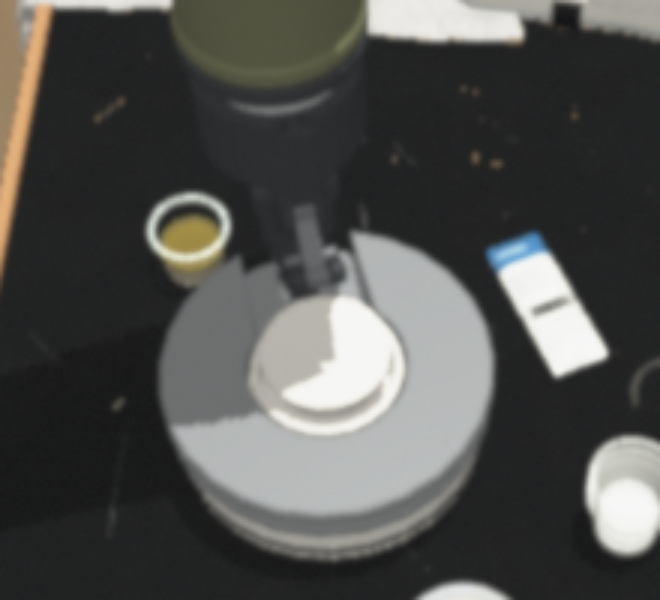

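The picture shows the lid raised at about (325,350) in the crop, with the tips inside the notch on the hard stop (24 N). Drawing back straight up.

```bash
python3 - <<'E'
from h import *
robot.move_l(P(77,.222),speed=.03); robot.move_l(P(77,.33),speed=.1); robot.dwell(.5)
p=optics.get_image("side"); cv2.imwrite("pics/s3.png",cv2.resize(p["image"][150:400,180:420],None,fx=2.4,fy=2.4))
print(robot.get_clock(),robot.get_eef_pos(),robot.get_wrist_force())
for t in("petri_1","cup_stack","swab_pack_1","med_cup","coverbox1"): print(t,[np.round(x["point"],3) for x in optics.mark_of(t,p)[:1]])
E
```

```text
14.7583 [ 0.50250397 -0.26154722  0.32997148] [0.38481266 1.11776653 0.52443993]
petri_1 [array([ 0.49 , -0.457, -0.003])]
cup_stack [array([ 0.588, -0.436,  0.001])]
swab_pack_1 []
med_cup [array([ 0.468, -0.192,  0.002])]
coverbox1 [array([ 0.382, -0.412,  0.   ])]
```

View pics/s3.png

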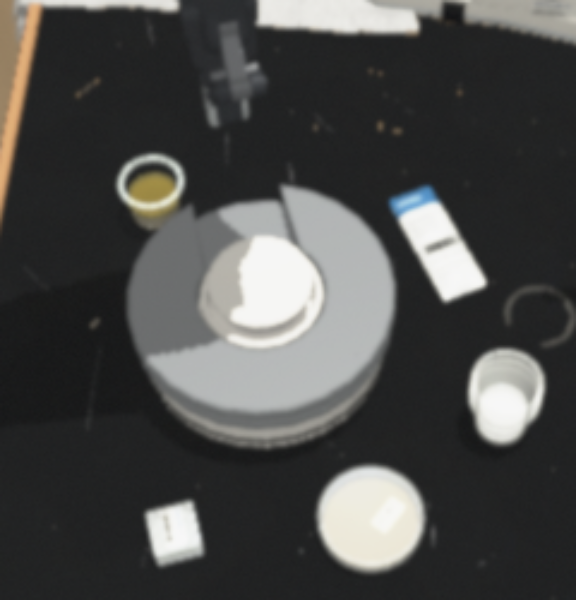

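The lid stays up at about (262,285) in the crop, the gripper is clear, and all the bystanders are in place.

```bash
python3 -c "
from workcell import robot
print(robot.finish_job())"
```

```text
the job is handed in; nothing more can be done
None
```

The lid is up: I pressed the release in the notch (at about 77°) to its hard stop with about 24 N and drew back clear; no bystander looks moved, and the job was handed in after about 15 s, but it returned no verdict.

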